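Lock a bayonet cap into a filter housing and hold it home

ROBOT

A 7-joint arm with a two-finger parallel gripper is mounted at the origin on the work surface; the furniture and walls round the work are solid. World frame = base frame: x ahead of the robot, y to its left, z up, the work surface at z = 0. Lengths are in m, angles in rad, forces in N, time in s.
With the tool pointing down it reaches from about 0.425 to 0.95 m from the base axis. Payload 16.7 kg.
Tool frame: the origin (TCP) lies between the finger pads; the fingertips stand 19 mm ahead of it and the grasp point (between the pads) is the TCP (bot.tip_extent is the distance from the TCP to the fingertips, in m); z points along the fingers, y is the line along which they close (so a half turn about z gives the same grasp; the last joint's range is limited). The gripper opens to 94 mm and grips with 3 to 60 N. Pads are 16 mm wide; open, the fingers measure 119 mm over their backs; the gripper's body (75 mm by 177 mm) begins 78 mm behind the grasp point.
Start: joints at [1.2, 0.426, 0.074, 1.606, -0.034, 1.111, -0.067], TCP at [0.148, -0.658, 0.224] pointing down, gripper open.
Joint ranges: [-2.85, 2.85], [-0.5, 2.14], [-1.23, 1.37], [0.21, 2.46], [-1.02, 4.16], [0.16, 2.05], [-2.73, 2.73]. Speed limits (rad/s): [1.89, 1.89, 2.39, 2.39, 3.01, 3.01, 3.01].

INTERFACE

Orientations are given as a unit quaternion [x, y, z, w].
In Python, from cell import bot gives the robot as it stands.
- The arm moves only by the tool move_arm, never from a script. Its argument "deltas" is one flat list of numbers, 7 for each row, row after row: the turn, a rotation vector about the tool's x, y, z in rad, then the shift along the tool's x, y, z in m, then the finger opening in m, from 0 to 0.094. A call has exactly 10 rows; each row shifts and turns the commanded pose from where the row before left it, along the tool's axes as they then stand; what a row does not reach is not made up. A row lasts 1/12 s, in which the tool goes at most 41.7 mm and 7.16 degrees, less where a joint would pass 70% of its speed; a pose out of reach is approached as far as the arm can. A call with a gripper value outside its range is refused whole. The fingers move at their own pace and stop on an object; "squeeze" is the grip in N (left out, the last holds). Time passes only in rows, so rows that do not move let the fingers close, or fill a call up. It gives the time, the measured TCP pose, the force, the opening and the grip force at its end, in the units of the state.
- bot.sense(): the state, without advancing time (a new reading comes with each control period).
- bot.grab_frame(name): name is "side" or "top" or "wrist"; returns a dict with "frame" (420x560x3 uint8, blue, green, red), "range_z" (420x560 float32, m along the optical axis (not along the pixel's ray), 0 where there is no reading), "camera_matrix" (3x3 intrinsics, pixels), "eye" and "orientation" of the camera in the world. Camera axes: x right, y down, z forward; pixel columns grow to the right and rows downward; lengths in m; the calibration is good to about 2 mm. A picture is of the moment at which its call begins.
- bot.job_done(): hands the job in; it is judged then, once.
Trained networks look in a picture, given as the dict that the camera call returned (one of the last four; its "shot" number tells which), for a name from the list of things; names that differ only in an ending like _2 or _b are one class to them, and where a whole thing is asked for, a point or a joint stands for the part that bears it (a point fixed in the world has none). Each returns a list of dicts, best first, with "conf" (0 to 1); they miss things now and then, are a little off and sometimes report something else, mostly with a low value. They report only what shows in the picture. A call takes as long as a camera call. They do not tell look-alikes from the thing itself.
- bot.recognise(thing, picture): "position" ([x, y, z] in m, in world coordinates, good to about 4 mm: the middle of the surface that is visible of it).
- bot.trace(thing, picture): "mask" (420x560 bool, what is visible of it).
- bot.landmark_of(thing, picture): "position" ([x, y, z] in m, in world coordinates, good to about 4 mm: a listed point, or the origin of a listed thing).
The state is a dict: "t": time; "q": joint angles; "joint_velocities": joint speeds; "tau": joint torques, N m; "ee_pos": TCP position; "ee_rot": TCP orientation; "wrist_force": force on the tool from outside, world axes, zero at the start; "ft_torque": the same for the moment, N m; "width": finger opening in m; "finger_force": force on a finger pad.
Only numpy, scipy, OpenCV 4.12 (cv2) and the standard library are available. Lean on these libraries where they do the work, as an engineer would, in place of code of your own. Each camera call takes 0.05 s, during which the arm holds its last target. There are 200 camera calls.

TASK

Pick up the grey bayonet cap by its grip bar and fit it into the mouth of the bolted-down filter housing, with its cross pin entering the two slots. Push it in against the spring, twist it a quarter turn clockwise (seen from above) to the stop, and finish while still gripping it and pressing it fully home, skirt down on the rim: do not let go. Leave the beaker, tape roll, small bottle and timer where they are.

Things in the scene. Friction and masses are not known exactly. Their poses are not given: they have to be found in the camera images.
- cap: Loose grey plastic bayonet cap, 0.08 to 0.17 kg, 73 mm tall, standing upright on its nose. Origin: centre of the nose's underside, z up its axis. Round nose 32 mm in diameter, 25 mm long, foot bevelled; skirt 60 mm in diameter, 25 to 31 mm above the origin. Grip bar and cross pin both lie along its y axis, so a half turn makes no difference.
- cap_grip (a point): Centre of the cap's grip bar, 52 mm above the cap's origin. The bar is 14 mm thick (along the cap's x), 44 mm long (along y), and stands from 31 to 72.5 mm above the origin.
- cap_pin (a point): Centre of the cap's steel cross pin, on the axis 9 mm above the cap's origin. The pin is 8 mm in diameter and 46 mm from end to end, along the cap's y axis, sticking out 7 mm on each side of the nose.
- housing: Aluminium filter housing fixed to the worktop: square foot 96 mm wide, 8 mm thick, with four screw heads; round bowl 70 mm in diameter, flat rim 50 mm up; two steel hose nipples along +x and -x, out to 68 mm from the axis, below 34 mm. Origin: on the worktop under the bowl's axis, z up. The cap goes in with its y axis along this y axis, either way round.
- mouth (a point): Centre of the housing's mouth at rim height. Round, 36 mm in diameter, with two entry slots at +y and -y of the housing, 12.5 mm wide at the mouth's edge, reaching 26 mm from the axis. Between them lips 6 mm thick; the pin must be wholly below them to turn. It then turns only clockwise seen from above, and stops end the turn about 92 degrees from the slots.
- seat (a point): Where the cap's origin lies when fully home (skirt on the rim): on the housing's axis, 25 mm above its origin. Going in, the cap's origin meets the sprung plunger at 37 mm, its pin is below the lips under 31 mm, and it can turn from there down to 25 mm. Let go after the turn, the spring lifts it back to 31 mm, where the lips hold it.
- plunger (a joint): Sprung steel disc inside the bowl, how far it is pushed down in m: 0 at rest (its top 13 mm below the rim), 0.006 with the cap's pin touching the lips from below, 0.012 with the cap fully home. Spring 4 N at rest, about 10 N at 0.012, plus up to about 1.5 N of weight and friction.
- beaker: Bystander: clear glass beaker, 55 mm wide, 70 mm tall. Origin at the centre of its underside.
- label_tape: Bystander: roll of pale tape lying flat, 48 mm wide, 18 mm tall. Origin at the centre of its underside.
- reagent_bottle: Bystander: small amber bottle with white cap, 46 mm wide, 112 mm tall. Origin at the centre of its underside.
- timer: Bystander: flat white square timer with keys, 62 mm wide, 19 mm tall. Origin at the centre of its underside.
Things that resemble listed ones, but are neither listed nor needed, are in the scene too. What is shaped like the cap but pink or red is not meant.

How it is judged:
On the way, in this order (a step that is already met when the one before it is completed fails the run):
1. the cap is pushed in through the slots, its pin below the lips, not yet turned (horizontal distance between cap and housing below 0.0035 m and angle between cap's own z axis and vertical below 0.1 rad and z of cap in the frame of housing below 0.032 m and value of joint plunger above 0.0045 m and angle between the y axis of cap and the y axis of housing, either way round below 0.4 rad), for 0.05 s.
2. the cap is turned a quarter turn under the lips (horizontal distance between cap and housing below 0.0035 m and angle between cap's own z axis and vertical below 0.1 rad and z of cap in the frame of housing below 0.034 m and angle between the y axis of cap and the y axis of housing, either way round above 1.3 rad), for 0.1 s.
At the end, for the whole second after the job is handed in: The cap sits in the housing's mouth, axis within 3.5 mm and tilted under 0.1 rad, turned at least 75 degrees from the slots, pressed home to within 3 mm (plunger at least 9 mm down), still, and the fingers are still on it with at least 2 N (horizontal distance between cap and housing below 0.0035 m and angle between cap's own z axis and vertical below 0.1 rad and z of cap in the frame of housing below 0.0285 m and value of joint plunger above 0.009 m and angle between the y axis of cap and the y axis of housing, either way round above 1.3 rad and contact force between the fingers and cap above 2 N and linear speed of cap below 0.02 m/s); the arm keeps its last pose, push and grip.
It fails at once if a bystander (beaker, tape roll, small bottle, timer) is moved more than 30 mm (distance of any of beaker, label_tape, reagent_bottle, timer from where it was at the start of the episode above 0.03 m).
It also fails if it takes over 51 s, if anything falls off the work surface, if the arm or the gripper's body presses on something with over 40 N, if the wrist force passes 120 N, or if a joint passes its speed limit or range.

## Working session

There is one attempt and no reset: what is moved stays moved. The work goes in short steps, Python scripts to look and compute and a tool call to move; the robot and the scene stay as the last step left them, time stands still between calls to the robot, and variables do not carry over. Pictures are saved under pics/ and viewed, at most 10 in all, crops included, and the job is handed in when it is done.

Besides the shell and the picture viewer there is one more tool, called after ">>>" in YAML: its name, and indented under it one key for each argument. move_arm: Moves the arm, as the interface text tells. Its arguments: {"type":"object","properties":{"deltas":{"type":"array","items":{"type":"number"}},"squeeze":{"type":"number"}},"required":["deltas"]}

```bash
mkdir -p pics; ls
cat > h.py <<'E'
import numpy as np, cv2
from scipy.spatial.transform import Rotation as R
from cell import bot
def pts(p):
    K=p["camera_matrix"];z=p["range_z"];v,u=np.indices(z.shape)
    c=np.stack([(u-K[0,2])*z/K[0,0],(v-K[1,2])*z/K[1,1],z],-1)
    return c@rot(p).T+np.array(p["eye"])
def rot(p):
    o=np.array(p["orientation"]); return o if o.shape==(3,3) else R.from_quat(o).as_matrix()
def proj(p,X):
    c=(np.array(X)-p["eye"])@rot(p);K=p["camera_matrix"]
    return c[0]/c[2]*K[0,0]+K[0,2],c[1]/c[2]*K[1,1]+K[1,2]
E
python3 - <<'E'
from h import *
s=bot.sense();print(s)
ims=[]
for n in ["top","side"]:
    p=bot.grab_frame(n);cv2.imwrite(f"pics/{n}0.png",p["frame"])
    print(n,p["eye"],p["orientation"])
    for t in ["cap","housing","beaker","label_tape","reagent_bottle","timer"]:
        print(t,[(np.round(d["position"],3).tolist(),round(d["conf"],2),np.round(proj(p,d["position"])).tolist()) for d in bot.landmark_of(t,p)])
    for t in ["cap_grip","mouth","cap_pin"]:
        print(t,[(np.round(d["position"],3).tolist(),round(d["conf"],2)) for d in bot.landmark_of(t,p)])
E
```

```text
pics
{'t': 0.0, 'q': array([ 1.19949579,  0.42675607,  0.07384295,  1.60658962, -0.03410041,
        1.11079003, -0.06709063]), 'joint_velocities': array([-7.93227413e-05,  1.81190295e-03,  8.29095639e-04,  7.46007907e-04,
        1.23681391e-04,  1.13126322e-03, -1.58188150e-04]), 'tau': array([-1.11762889e-03, -9.35829234e+01,  3.66588749e+00, -4.54190862e+01,
       -4.90087748e-02,  2.04451487e-02,  2.06533505e-04]), 'ee_pos': array([ 0.14837878, -0.65807447,  0.22376698]), 'ee_rot': array([ 9.93857475e-01,  1.10665749e-01, -1.17101485e-04, -6.31150386e-04]), 'wrist_force': array([-0.82463619, -0.25009736, -0.62205067]), 'ft_torque': array([-0.05229654, -0.01626212, -0.02769051]), 'finger_force': 0.0, 'width': 0.09402016726686147}
top [0.45869667 0.01637585 0.8993855 ] [-0.69717041  0.71503524 -0.03757525  0.03558272]
cap [([0.511, -0.23, 0.001], 0.92, [397.0, 221.0]), ([0.542, -0.134, 0.001], 0.84, [352.0, 208.0]), ([0.427, -0.133, -0.002], 0.61, [353.0, 261.0])]
housing [([0.501, 0.109, 0.001], 0.98, [241.0, 229.0])]
beaker []
label_tape [([0.418, -0.016, -0.004], 0.71, [300.0,
[... 567 characters left out ...]
0.499, 0.106, 0.053], 0.71, [289.0, 247.0]), ([0.539, -0.134, 0.003], 0.64, [327.0, 169.0]), ([0.418, -0.014, -0.002], 0.3, [350.0, 233.0])]
housing [([0.5, 0.105, -0.0], 0.91, [289.0, 258.0])]
beaker [([0.698, 0.174, 0.001], 0.65, [192.0, 240.0])]
label_tape [([0.42, -0.013, -0.002], 0.55, [349.0, 232.0])]
reagent_bottle [([0.689, 0.02, 0.003], 0.72, [237.0, 189.0])]
timer [([0.662, -0.124, 0.0], 0.62, [280.0, 152.0])]
cap_grip [([0.538, -0.133, 0.055], 0.95), ([0.428, -0.13, 0.052], 0.85), ([0.506, -0.229, 0.054], 0.62), ([0.537, -0.132, 0.0], 0.61)]
mouth [([0.503, 0.103, 0.054], 0.57)]
cap_pin [([0.426, -0.128, 0.007], 0.77), ([0.538, -0.132, 0.009], 0.71), ([0.511, -0.228, 0.01], 0.68)]
```

View pics/top0.png

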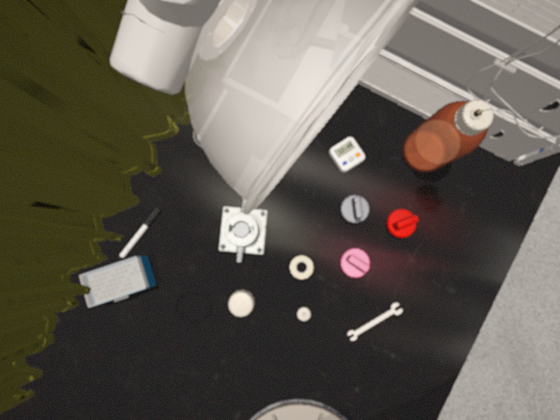

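View pics/side0.png

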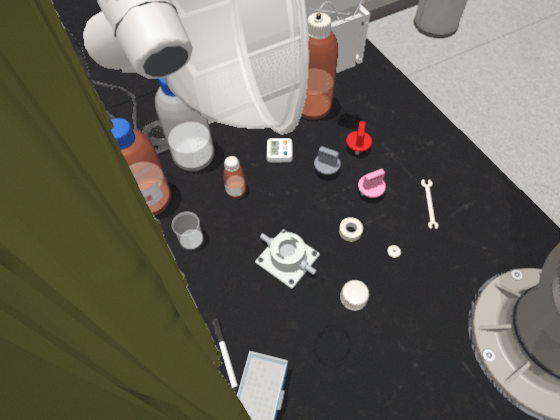

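The side view shows the grey cap at (327,161), the red one at (359,142), the pink one at (372,185) and the housing at (288,255). In the top view these are at (355,209), (403,222), (355,262) and (241,229). A white dome hangs above. The candidates are grey, red and pink, and I choose grey, at about (0.54, -0.133). Next I'll measure the angles and how low the dome hangs.

```bash
cat > m1.py <<'E'
from h import *
crops=[]
for n in ["top","side"]:
    p=bot.grab_frame(n);P=pts(p);ok=p["range_z"]>0
    np.savez(f"{n}.npz",P=P,ok=ok)
    # lamp: points z>0.12 in workspace
    m=ok&(P[...,2]>.13)&(P[...,0]>.3)&(P[...,0]<.9)&(abs(P[...,1])<.4)
    print(n,"high pts",m.sum())
    for x in np.arange(.3,.9,.1):
        print(round(x,1),[ (lambda q:f"{q.min():.2f}" if len(q) else "--")(P[m&(abs(P[...,0]-x-.05)<.05)&(abs(P[...,1]-y-.05)<.05)][:,2]) for y in np.arange(-.4,.4,.1)])
    # bar top of cap
    c=np.array([.54,-.134]);d=np.hypot(P[...,0]-c[0],P[...,1]-c[1])
    b=P[ok&(d<.04)&(P[...,2]>.062)&(P[...,2]<.08)]
    if len(b)>5:
        q=b[:,:2]-b[:,:2].mean(0);w,V=np.linalg.eigh(q.T@q);print("bar",len(b),b.mean(0),np.median(b[:,2]),np.degrees(np.arctan2(V[1,1],V[0,1])),np.sqrt(w/len(b)))
    sk=P[ok&(d<.04)&(P[...,2]>.02)&(P[...,2]<.036)];print("skirt",len(sk),np.median(sk[:,2]), (sk.min(0)+sk.max(0))/2)
    c=np.array([.5,.107]);d=np.hypot(P[...,0]-c[0],P[...,1]-c[1])
    r=P[ok&(d<.05)&(P[...,2]>.042)&(P[...,2]<.06)]
    (cx,cy),rad=cv2.minEnclosingCircle(r[:,:2].astype(np.float32));print("rim",len(r),cx,cy,rad,np.median(r[:,2]))
    f=P[ok&(d<.075)&(P[...,2]>.004)&(P[...,2]<.012)];print("foot",len(f),cv2.minAreaRect(f[:,:2].astype(np.float32)))
    for X in [(.54,-.134,.05),(.5,.107,.05)]:
        u,v=map(int,proj(p,X));crops.append(cv2.resize(p["frame"][max(v-35,0):v+35,max(u-35,0):u+35],(380,290),interpolation=cv2.INTER_CUBIC))
cv2.imwrite("pics/c1.png",np.vstack([np.hstack(crops[:2]),np.hstack(crops[2:])]))
E
python3 m1.py
```

```text
top high pts 87436
0.3 ['--', '--', '--', '--', '--', '--', '--', '--']
0.4 ['--', '--', '--', '--', '0.42', '--', '--', '0.13']
0.5 ['--', '--', '--', '0.26', '0.27', '0.42', '--', '0.13']
0.6 ['0.13', '0.13', '--', '0.25', '0.27', '0.44', '0.13', '0.13']
0.7 ['0.13', '0.13', '0.13', '0.28', '--', '0.14', '0.13', '--']
0.8 ['--', '0.17', '0.13', '--', '--', '--', '--', '--']
0.9 ['--', '--', '--', '--', '--', '--', '--', '--']
bar 165 [ 0.53750037 -0.13356846  0.07205021] 0.07244500964147993 -175.09544917276463 [0.00433809 0.01241869]
skirt 400 0.031442821550334565 [ 0.53846254 -0.13480495  0.03042338]
rim 607 0.499892920255661 0.10559704899787903 0.03493065387010574 0.05022434602686621
foot 975 ((0.49855610728263855, 0.0965791791677475), (0.11656568944454193, 0.12776502966880798), 84.17920684814453)
side high pts 43297
0.3 ['--', '--', '--', '--', '--', '--', '--', '--']
0.4 ['--', '--', '--', '--', '--', '--', '--', '0.13']
0.5 ['--', '--', '--', '--', '0.27', '0.35', '--', '--']
0.6 ['0.13', '0.13', '--', '--', '0.32', '0.33', '0.13', '--']
0.7 ['0.21', '--', '--', '0.13', '0.13', '0.13', '0.20', '--']
0.8 ['--', '--', '--', '0.21', '0.13', '0.13', '--', '--']
0.9 ['--', '--', '--', '--', '--', '--', '--', '--']
bar 138 [ 0.54031088 -0.12867098  0.06920209] 0.06977608279681913 -174.40587065625166 [0.00434535 0.01250899]
skirt 265 0.029509826027865116 [ 0.54076824 -0.12691194  0.02925244]
rim 653 0.5029111504554749 0.10907335579395294 0.0355047732591629 0.04875358270063834
foot 813 ((0.5029588341712952, 0.11526022106409073), (0.10690794885158539, 0.09626773744821548), 83.63996124267578)
```

View pics/c1.png

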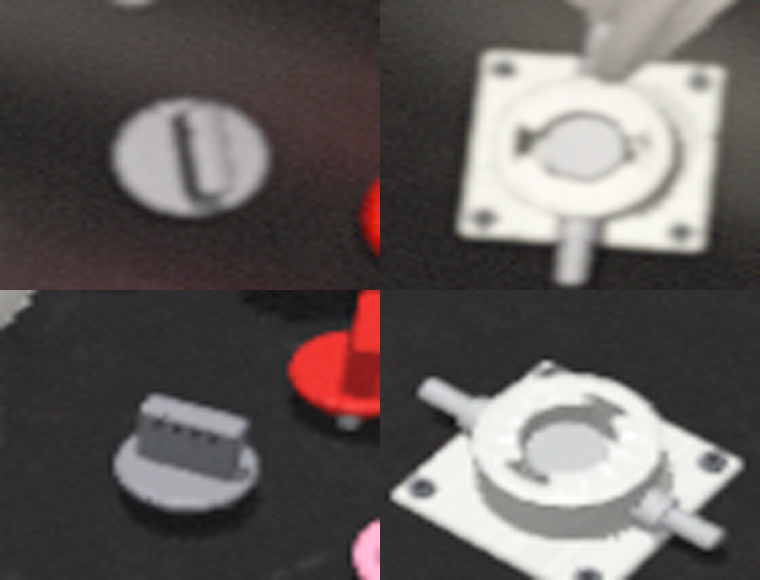

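The crops confirm the cap is grey. Its bar lies about 5° off world x, and the housing slots run roughly along ±y. Before going in I'll check the overhead obstacle (white dome) and the curtain.

Run:
```python
import numpy as np
P=[];
for n in ["top","side"]:
    d=np.load(n+".npz");Q=d["P"];P.append(Q[d["ok"]])
T=np.load("top.npz")["P"]
for uv in [(245,205),(250,180),(300,130),(210,130),(200,60),(380,40),(240,30),(130,40),(300,60)]: print(uv,T[uv[1],uv[0]].round(3))
S=np.load("side.npz")["P"]
for uv in [(290,130),(230,110),(150,50),(160,55),(270,40),(100,40),(225,60)]: print("s",uv,S[uv[1],uv[0]].round(3))
A=np.vstack(P);A=A[(A[:,0]>.1)&(A[:,0]<1)&(abs(A[:,1])<.5)]
# min distance horizontally to housing axis and cap for z-bins
for z in np.arange(.1,.85,.05):
    b=A[(A[:,2]>z)&(A[:,2]<=z+.05)]
    o=[]
    for c in [(.501,.107),(.54,-.131)]:
        d=np.hypot(*(b[:,:2]-c).T);
        if len(d):
            i=np.argsort(d)[min(5,len(d)-1)];o.append((round(d[i],3),b[i].round(2).tolist()))
    print(round(z,2),len(b),o)
```

```text
(245, 205) [0.505 0.057 0.466]
(250, 180) [0.528 0.049 0.488]
(300, 130) [0.557 0.001 0.563]
(210, 130) [0.579 0.088 0.494]
(200, 60) [0.642 0.093 0.518]
(380, 40) [ 0.624 -0.065  0.583]
(240, 30) [0.652 0.051 0.553]
(130, 40) [0.656 0.156 0.531]
(300, 60) [ 0.615 -0.001  0.569]
s (290, 130) [0.526 0.059 0.332]
s (230, 110) [0.591 0.113 0.388]
s (150, 50) [0.638 0.177 0.514]
s (160, 55) [0.635 0.168 0.502]
s (270, 40) [0.549 0.069 0.49 ]
s (100, 40) [0.74  0.166 0.48 ]
s (225, 60) [0.592 0.107 0.469]
0.1 8365 [(np.float64(0.191), [0.68, 0.03, 0.11]), (np.float64(0.157), [0.64, -0.25, 0.11])]
0.15 10583 [(np.float64(0.202), [0.62, 0.27, 0.16]), (np.float64(0.158), [0.64, -0.26, 0.16])]
0.2 11602 [(np.float64(0.202), [0.62, 0.27, 0.2]), (np.float64(0.165), [0.64, -0.26, 0.2])]
0.25 10653 [(np.float64(0.081), [0.55, 0.05, 0.3]), (np.float64(0.135), [0.62, -0.03, 0.26])]
0.3 10136 [(np.float64(0.049), [0.52, 0.06, 0.34]), (np.float64(0.161), [0.56, 0.03, 0.3])]
0.35 11236 [(np.float64(0.04), [0.51, 0.07, 0.39]), (np.float64(0.182), [0.52, 0.05, 0.36])]
0.4 14427 [(np.float64(0.039), [0.5, 0.07, 0.42]), (np.float64(0.186), [0.5, 0.05, 0.44])]
0.45 17016 [(np.float64(0.046), [0.53, 0.08, 0.45]), (np.float64(0.17), [0.51, 0.04, 0.48])]
0.5 28037 [(np.float64(0.064), [0.52, 0.04, 0.5]), (np.float64(0.135), [0.55, 0.0, 0.54])]
0.55 19946 [(np.float64(0.104), [0.54, 0.01, 0.55]), (np.float64(0.104), [0.6, -0.05, 0.58])]
0.6 7197 [(np.float64(0.213), [0.63, 0.28, 0.61]), (np.float64(0.415), [0.64, 0.27, 0.62])]
0.65 13654 [(np.float64(0.243), [0.5, 0.35, 0.7]), (np.float64(0.483), [0.49, 0.35, 0.65])]
0.7 22388 [(np.float64(0.243), [0.5, 0.35, 0.7]), (np.float64(0.483), [0.5, 0.35, 0.71])]
0.75 5060 [(np.float64(0.319), [0.4, 0.41, 0.76]), (np.float64(0.558), [0.4, 0.41, 0.76])]
0.8 0 []
```

>>> move_arm:
  deltas: [0,0,0,0.025,-0.021,0,0.094,0,0,0,0.025,-0.021,0,0.094,0,0,0,0.025,-0.021,0,0.094,0,0,0,0.025,-0.021,0,0.094,0,0,0,0.025,-0.021,0,0.094,0,0,0,0.025,-0.021,0,0.094,0,0,0,0.025,-0.021,0,0.094,0,0,0,0.025,-0.021,0,0.094,0,0,0,0.025,-0.021,0,0.094,0,0,0,0.025,-0.021,0,0.094]

```text
t: 1.93
ee_pos: [0.3469, -0.3973, 0.2247]
ee_rot: [0.994, 0.111, 0.0, 0.0]
wrist_force: [1.0, -0.6, 0.7]
width: 0.0942
finger_force: 0.0
```

Run:
```python
from h import *
s=bot.sense();print(s["q"].round(3),s["ee_pos"].round(4),R.from_quat(s["ee_rot"]).as_matrix().round(3),s["wrist_force"].round(2))
```

```text
[ 0.803  0.189 -0.082  1.93   0.018  1.023 -0.636] [ 0.3469 -0.3973  0.2247] [[ 0.976  0.22   0.   ]
 [ 0.22  -0.976 -0.   ]
 [ 0.     0.    -1.   ]] [ 1.03 -0.65  0.7 ]
```

>>> move_arm:
  deltas: [0,0,0,0.027,-0.0242,0,0.094,0,0,0,0.027,-0.0242,0,0.094,0,0,0,0.027,-0.0242,0,0.094,0,0,0,0.027,-0.0242,0,0.094,0,0,0,0.027,-0.0242,0,0.094,0,0,0,0.027,-0.0242,0,0.094,0,0,0,0.027,-0.0242,0,0.094,0,0,0,0.027,-0.0242,0,0.094,0,0,0.067,0.026,-0.0242,0,0.094,0,0,0.067,0,0,0,0.094]

```text
t: 2.77
ee_pos: [0.5377, -0.1262, 0.2247]
ee_rot: [0.999, 0.046, 0.001, -0.001]
wrist_force: [-1.7, 1.5, -0.1]
width: 0.094
finger_force: 0.0
```

```bash
cat > m2.py <<'E'
from h import *
s=bot.sense();print(s["q"].round(3),s["ee_pos"].round(4))
M=R.from_quat(s["ee_rot"]).as_matrix();print("toolx yaw",np.degrees(np.arctan2(M[1,0],M[0,0])),M[:,2].round(4))
p=bot.grab_frame("wrist");P=pts(p);ok=p["range_z"]>0;cv2.imwrite("pics/w1.png",p["frame"]);print("eye",p["eye"])
for t in ["cap","cap_grip"]:
    print(t,[(np.round(d["position"],3).tolist(),round(d["conf"],2)) for d in bot.landmark_of(t,p)])
c=np.array([.539,-.132]);d=np.hypot(P[...,0]-c[0],P[...,1]-c[1])
b=P[ok&(d<.035)&(P[...,2]>.066)&(P[...,2]<.08)]
q=b[:,:2];print("bar",len(b),np.median(b[:,2]),b.mean(0),cv2.minAreaRect(q.astype(np.float32)))
q=q-q.mean(0);w,V=np.linalg.eigh(q.T@q);print(np.degrees(np.arctan2(V[1,1],V[0,1])))
k=P[ok&(d<.045)&(P[...,2]>.022)&(P[...,2]<.038)];print("skirt",np.median(k[:,2]),cv2.minEnclosingCircle(k[:,:2].astype(np.float32)))
# arm shape from fixed cams
for n in ["top","side"]:
    f=bot.grab_frame(n);Q=pts(f);cv2.imwrite(f"pics/{n}1.png",f["frame"])
    Q0=np.load(n+".npz")["P"];ch=(f["range_z"]>0)&(np.abs(Q-Q0).sum(-1)>.05)&(Q[...,2]>.1)
    T=(Q[ch]-s["ee_pos"])
    for z in np.arange(0,.7,.06):
        t=T[(T[:,2]>z)&(T[:,2]<=z+.06)]
        if len(t)>10: print(n,"dz",round(z,2),len(t),np.percentile(t[:,:2],[1,99],axis=0).round(3).tolist())
E
python3 m2.py
```

```text
[ 0.357  0.241 -0.282  1.869  0.074  1.04  -1.434] [ 0.5377 -0.1262  0.2247]
toolx yaw 5.2793108948238485 [ 0.0018  0.0023 -1.    ]
eye [ 0.61447281 -0.11957788  0.38528983]
cap [([0.432, -0.124, -0.002], 0.91), ([0.505, -0.226, 0.002], 0.83), ([0.534, -0.131, 0.002], 0.76)]
cap_grip [([0.506, -0.228, 0.05], 0.95), ([0.431, -0.13, 0.052], 0.76), ([0.532, -0.135, 0.049], 0.61)]
bar 753 0.07227872842862054 [ 0.54076741 -0.1346859   0.07208803] ((0.5400938987731934, -0.13490596413612366), (0.04332113265991211, 0.01445306371897459), 5.403600692749023)
-174.34000097125912
skirt 0.030977970691405704 ((0.5396615862846375, -0.13484227657318115), 0.02995968982577324)
top dz 0.0 36 [[-0.174, -0.187], [0.263, 0.576]]
top dz 0.06 372 [[-0.086, -0.201], [0.248, 0.522]]
top dz 0.12 1898 [[-0.043, 0.017], [0.159, 0.383]]
top dz 0.18 626 [[-0.042, -0.164], [0.198, 0.459]]
top dz 0.24 236 [[-0.024, 0.034], [0.185, 0.412]]
top dz 0.3 2161 [[-0.088, 0.043], [0.125, 0.198]]
top dz 0.36 17576 [[-0.124, -0.05], [0.042, 0.053]]
top dz 0.42 29252 [[-0.165, -0.019], [-0.03, 0.055]]
top dz 0.48 1623 [[-0.157, 0.019], [-0.134, 0.04]]
side dz 0.0 506 [[-0.453, -0.061], [0.005, 0.179]]
side dz 0.06 1685 [[-0.043, -0.089], [0.02, 0.084]]
side dz 0.12 1712 [[-0.039, -0.068], [0.028, 0.083]]
side dz 0.18 1614 [[-0.05, -0.013], [0.04, 0.247]]
side dz 0.24 60 [[-0.149, 0.11], [0.231, 0.561]]
side dz 0.3 27 [[-0.15, 0.264], [0.222, 0.58]]
side dz 0.36 34 [[-0.182, 0.404], [0.093, 0.582]]
side dz 0.42 77 [[-0.185, 0.481], [-0.041, 0.592]]
side dz 0.48 103 [[-0.187, 0.479], [-0.041, 0.596]]
```

View pics/w1.png

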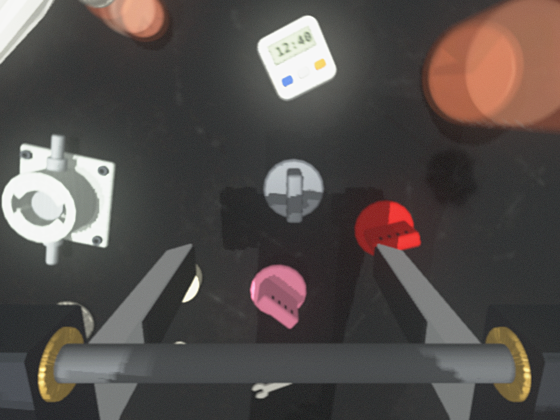

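View pics/side1.png

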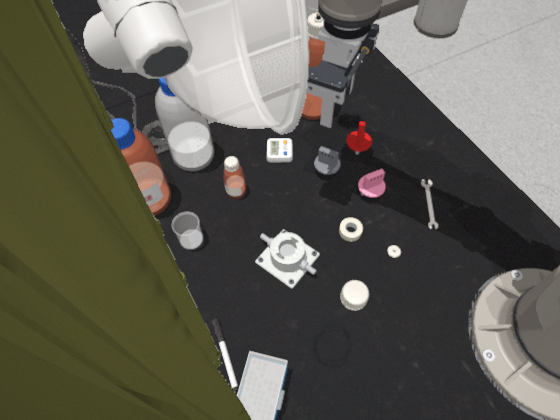

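The wrist view shows the grey cap at (293,190) with its bar running up the picture, the housing at (48,205), pink at (278,288) and red at (385,228). Three views agree that the bar centre is at about (0.540, -0.134), its top is at z 0.072 and its yaw is 5.4°. I'm descending on it.

>>> move_arm:
  deltas: [0,0,0,0.0016,0.0082,0,0.07,0,0,0,0,0,0.03,0.07,0,0,0,0,0,0.03,0.07,0,0,0,0,0,0.03,0.07,0,0,0,0,0,0.03,0.07,0,0,0,0,0,0.025,0.07,0,0,0,0,0,0.015,0.07,0,0,0,0,0,0.011,0.07,0,0,0,0,0,0,0.07,0,0,0,0,0,0,0.03]
  squeeze: 50

```text
t: 3.85
ee_pos: [0.5367, -0.1417, 0.0537]
ee_rot: [0.999, 0.044, -0.0, 0.0]
wrist_force: [0.1, 0.2, -1.0]
width: 0.0662
finger_force: 0.0
```

>>> move_arm:
  deltas: [0,0,0,0,0,0,0.005,0,0,0,0,0,0,0.005,0,0,0,0,0,0,0.005,0,0,0,0,0,0,0.005,0,0,0,0,0,0,0.005,0,0,0,0,0,0,0.005,0,0,0,0,0,0,0.005,0,0,0,0,0,0,0.005,0,0,0,0,0,0,0.005,0,0,0,0,0,0,0.005]

```text
t: 4.68
ee_pos: [0.5367, -0.1408, 0.0535]
ee_rot: [0.999, 0.044, 0.0, -0.0]
wrist_force: [-0.4, 0.2, 1.3]
width: 0.0137
finger_force: 50.0
```

>>> move_arm:
  deltas: [0,0,0,0,0,-0.01,0.005,0,0,0,0,0,-0.02,0.005,0,0,0,0,0,-0.02,0.005,0,0,0,0,0,-0.02,0.005,0,0,0,0,0,-0.02,0.005,0,0,0,0,0,-0.015,0.005,0,0,0,0,0,0,0.005,0,0,0,0,0,0,0.005,0,0,0,0,0,0,0.005,0,0,0,0,0,0,0.005]

```text
t: 5.52
ee_pos: [0.5361, -0.1408, 0.1577]
ee_rot: [0.999, 0.044, -0.001, -0.0]
wrist_force: [-0.7, 0.4, -2.1]
width: 0.014
finger_force: 50.0
```

```bash
cat > m3.py <<'E'
from h import *
def clean(f):
    z=f["range_z"];ok=(z>0).astype(np.uint8)
    mx=cv2.dilate(z,np.ones((3,3)));mn=cv2.erode(z,np.ones((3,3)))
    return (ok>0)&(mx-mn<.03)
s=bot.sense();print(s["ee_pos"].round(4),s["width"],s["finger_force"],s["wrist_force"].round(2))
e=s["ee_pos"];M=R.from_quat(s["ee_rot"]).as_matrix()
H=[]
for n in ["top","side"]:
    f=bot.grab_frame(n);Q=pts(f);cv2.imwrite(f"pics/{n}2.png",f["frame"])
    T=Q[clean(f)]-e; T=T[(np.hypot(T[:,0],T[:,1])<.13)]
    for z in np.arange(.0,.6,.03):
        t=T[(T[:,2]>z)&(T[:,2]<=z+.03)]
        if len(t)>10: print(n,"dz",round(z,2),len(t),t[:,:2].min(0).round(3),t[:,:2].max(0).round(3),"rmax",np.hypot(t[:,0],t[:,1]).max().round(3))
    m=clean(f)&(np.hypot(Q[...,0]-.501,Q[...,1]-.107)<.16)&(Q[...,2]>.22);H.append(Q[m])
    if n=="side":
        m=clean(f)&(np.hypot(Q[...,0]-e[0],Q[...,1]-e[1])<.06)&(Q[...,2]<e[2]-.02)&(Q[...,2]>.08)
        print("cap below: zmin",Q[m][:,2].min(),Q[m].mean(0))
H=np.vstack(H)-[.501,.107,0]
for z in np.arange(.22,.62,.03):
    t=H[(H[:,2]>z)&(H[:,2]<=z+.03)]
    if len(t):
        d=np.hypot(t[:,0],t[:,1]);i=np.argsort(d)[:3];print("hood",round(z,2),len(t),d[i].round(3),t[i[0],:2].round(3))
p=bot.grab_frame("wrist");cv2.imwrite("pics/w2.png",p["frame"]);P=pts(p)
ok=clean(p)
L=(P-e)@M
m=ok&(abs(L[...,0])<.04)&(abs(L[...,1])<.04)&(L[...,2]>.015)&(L[...,2]<.035);k=L[m];print("skirt in tool",len(k),np.median(k[:,2]),cv2.minEnclosingCircle(k[:,:2].astype(np.float32)))
m=ok&(abs(L[...,0])<.04)&(abs(L[...,1])<.04)&(L[...,2]>-.03)&(L[...,2]<-.01);k=L[m];print("bar top",len(k),np.median(k[:,2]),cv2.minAreaRect(k[:,:2].astype(np.float32)))
E
python3 m3.py
```

```text
[ 0.5361 -0.1408  0.1577] 0.01395868575047006 49.99943196773529 [-0.72  0.37 -2.07]
top dz 0.09 118 [-0.041  0.023] [0.025 0.087] rmax 0.092
top dz 0.12 1159 [-0.04   0.034] [0.024 0.09 ] rmax 0.092
top dz 0.15 99 [-0.036  0.027] [0.026 0.042] rmax 0.05
top dz 0.18 34 [-0.038  0.03 ] [0.009 0.047] rmax 0.048
top dz 0.21 268 [-0.036  0.033] [0.024 0.047] rmax 0.048
top dz 0.24 39 [-0.018  0.042] [0.035 0.046] rmax 0.057
top dz 0.3 131 [-0.052  0.055] [0.031 0.059] rmax 0.076
top dz 0.33 887 [-0.081 -0.035] [0.053 0.06 ] rmax 0.099
top dz 0.36 2821 [-0.089 -0.052] [0.053 0.06 ] rmax 0.105
top dz 0.39 6739 [-0.104 -0.052] [0.102 0.126] rmax 0.13
top dz 0.42 10019 [-0.117 -0.05 ] [0.118 0.119] rmax 0.13
top dz 0.45 7186 [-0.12  -0.031] [-0.047  0.057] rmax 0.13
top dz 0.48 5611 [-0.128 -0.015] [-0.085  0.049] rmax 0.13
top dz 0.51 227 [-0.129  0.008] [-0.122  0.026] rmax 0.13
side dz 0.0 22 [-0.017  0.002] [0.008 0.023] rmax 0.024
side dz 0.06 137 [-0.039 -0.074] [0.024 0.086] rmax 0.089
side dz 0.09 908 [-0.04  -0.085] [0.026 0.094] rmax 0.096
side dz 0.12 627 [-0.039 -0.076] [0.026 0.0
[... 599 characters left out ...]
[0.042 0.042 0.043] [ 0.013 -0.04 ]
hood 0.37 1295 [0.039 0.04  0.04 ] [ 0.007 -0.039]
hood 0.4 1957 [0.038 0.039 0.039] [ 0.005 -0.038]
hood 0.43 2809 [0.042 0.042 0.042] [ 0.001 -0.042]
hood 0.46 4866 [0.047 0.047 0.048] [ 0.005 -0.047]
hood 0.49 9466 [0.058 0.059 0.059] [ 0.014 -0.057]
hood 0.52 9143 [0.075 0.075 0.076] [ 0.02  -0.072]
hood 0.55 5768 [0.102 0.103 0.103] [ 0.043 -0.093]
hood 0.58 120 [0.157 0.157 0.158] [ 0.157 -0.012]
skirt in tool 3649 0.022504637374708664 ((0.0041356938891112804, 0.00033949161297641695), 0.02922055870294571)
bar top 4172 -0.018872981514119796 ((0.004647493362426758, 0.0002652127295732498), (0.038345031440258026, 0.034673504531383514), 39.75749969482422)
```

View pics/w2.png

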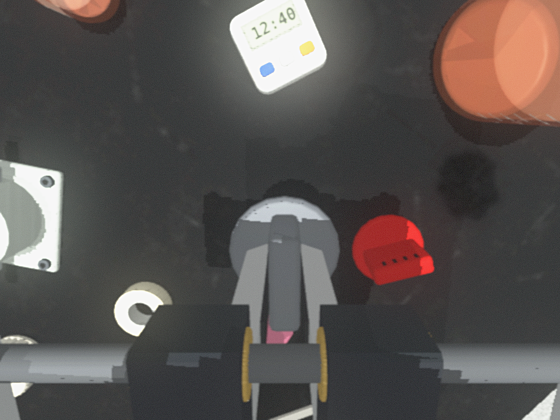

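The cap is held at pixel (285,265) in the wrist view. In the tool frame its axis is 4 mm along +x and its origin is 53.5 mm ahead of the TCP. The hood comes within 38 mm of the housing axis at z 0.31 to 0.46, while the wrist's radius is 50–60 mm. I'll therefore lean the tool slightly toward +y, within the 0.1 rad allowed. First I'm moving to a clear spot beside the housing.

>>> move_arm:
  deltas: [0,0,0,-0.029,-0.0025,0,0.005,0,0,0,-0.029,-0.0025,0,0.005,0,0,0,-0.029,-0.0025,0,0.005,0,0,0,-0.029,-0.0025,0,0.005,0,0,0,0.0028,-0.0317,0,0.005,0,0,0,0.0028,-0.0317,0,0.005,0,0,0,0.0028,-0.0317,0,0.005,0,0,0,0.0028,-0.0317,0,0.005,0,0,0,0.0028,-0.0317,0,0.005,0,0,0,0.0028,-0.0317,0,0.005]

```text
t: 6.5
ee_pos: [0.4199, 0.0513, 0.1584]
ee_rot: [0.999, 0.044, -0.0, 0.0]
wrist_force: [0.8, -1.2, -1.3]
width: 0.0137
finger_force: 50.0
```

>>> move_arm:
  deltas: [0,0,-0.12,0,0,0,0.005,0,0,-0.12,0,0,0,0.005,0,0,-0.12,0,0,0,0.005,0,0,-0.12,0,0,0,0.005,0,0,-0.12,0,0,0,0.005,0,0,-0.12,0,0,0,0.005,0,0,-0.12,0,0,0,0.005,0,0,-0.12,0,0,0,0.005,0,0,-0.12,0,0,0,0.005,0,0,-0.12,0,0,0,0.005]

```text
t: 7.33
ee_pos: [0.4201, 0.0498, 0.1582]
ee_rot: [0.798, 0.603, -0.0, -0.0]
wrist_force: [-0.9, 0.1, -0.9]
width: 0.0137
finger_force: 50.0
```

>>> move_arm:
  deltas: [0,0,-0.1,0,0,0,0.005,0,0,-0.1,0,0,0,0.005,0,0,-0.08,0,0,0,0.005,0,0,0,0,0,0,0.005,0,0,0,0,0,0,0.005,0,0,0,0,0,0,0.005,0,0,0,0,0,0,0.005,0,0,0,0,0,0,0.005,0,0,0,0,0,0,0.005,0,0,0,0,0,0,0.005]

```text
t: 8.17
ee_pos: [0.4203, 0.0498, 0.1585]
ee_rot: [0.708, 0.706, 0.0, 0.0]
wrist_force: [-0.0, 0.6, -1.3]
width: 0.0136
finger_force: 50.0
```

```bash
cat > m4.py <<'E'
from h import *
import sys
from m3b import clean
s=bot.sense();e=s["ee_pos"];M=R.from_quat(s["ee_rot"]).as_matrix()
print(s["t"],s["q"].round(3),e.round(4),"toolx yaw",np.degrees(np.arctan2(M[1,0],M[0,0])).round(2),"z",M[:,2].round(4),s["width"].round(4),s["wrist_force"].round(1))
p=bot.grab_frame("wrist");cv2.imwrite(f"pics/{sys.argv[1]}.png",p["frame"]);P=pts(p);ok=clean(p)
print("eye",p["eye"].round(3))
h=bot.landmark_of("housing",p);mo=bot.landmark_of("mouth",p);print([d["position"].round(4) if hasattr(d["position"],"round") else d["position"] for d in h+mo])
d=np.hypot(P[...,0]-.501,P[...,1]-.107)
r=P[ok&(d<.042)&(P[...,2]>.046)&(P[...,2]<.054)]
print("rim",len(r),r.min(0).round(4),r.max(0).round(4),cv2.minEnclosingCircle(r[:,:2].astype(np.float32)))
# least-squares circle on the outer rim
f=P[ok&(d<.08)&(P[...,2]>.005)&(P[...,2]<.0115)];print("foot",len(f),np.median(f[:,2]),cv2.minAreaRect(f[:,:2].astype(np.float32)))
n=P[ok&(d>.04)&(d<.072)&(P[...,2]>.013)&(P[...,2]<.036)];print("nip",len(n))
if len(n)>20:
    q=n[:,:2];q=q-q.mean(0);w,V=np.linalg.eigh(q.T@q);print(n.mean(0),np.degrees(np.arctan2(V[1,1],V[0,1])),np.sqrt(w/len(n)))
L=(P-e)@M
m=ok&(abs(L[...,0])<.04)&(abs(L[...,1])<.04)&(L[...,2]>.017)&(L[...,2]<.029);k=L[m];print("skirt in tool",len(k),np.median(k[:,2]),cv2.minEnclosingCircle(k[:,:2].astype(np.float32)), np.linalg.lstsq(np.c_[k[:,:2],np.ones(len(k))],k[:,2],rcond=None)[0])
E
sed -n '/^def clean/,/return/p' m3.py | (echo 'from h import *'; cat) > m3b.py; python3 m4.py w3
```

```text
Traceback (most recent call last):
  File "m4.py", line 5, in <module>
    print(s["t"],s["q"].round(3),e.round(4),"toolx yaw",np.degrees(np.arctan2(M[1,0],M[0,0])).round(2),"z",M[:,2].round(4),s["width"].round(4),s["wrist_force"].round(1))
                                                                                                                           ^^^^^^^^^^^^^^^^
AttributeError: 'float' object has no attribute 'round'
```

```bash
sed -i 's/s\["width"\].round(4)/s["width"]/' m4.py; python3 m4.py w3
```

```text
8.1667 [ 0.294  0.135 -0.597  2.182  0.101  0.85  -0.37 ] [0.4203 0.0498 0.1585] toolx yaw 89.8 z [ 1.e-04  1.e-04 -1.e+00] 0.013589605823821639 [-0.   0.6 -1.3]
eye [0.42  0.128 0.319]
[[0.4985, 0.1037, 0.0006], [0.5041, 0.1083, 0.0508]]
rim 4520 [0.4667 0.0724 0.046 ] [0.5357 0.1401 0.0529] ((0.5011574625968933, 0.10620173811912537), 0.03472957760095596)
foot 4722 0.008162654573020484 ((0.5014313459396362, 0.10600296407938004), (0.09594246745109558, 0.09573861211538315), 83.47293090820312)
nip 1334
[0.49578151 0.10736521 0.02538731] 173.5224637752968 [0.01949014 0.05041679]
skirt in tool 3656 0.022401455080336634 ((0.004252082202583551, -3.854184615192935e-05), 0.029154490679502487) [ 0.00930325 -0.00125236  0.0222563 ]
```

View pics/w3.png

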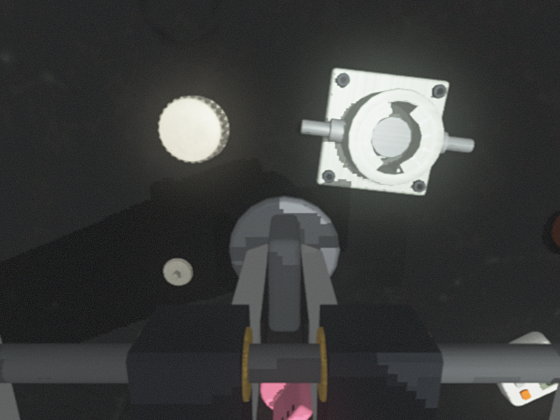

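The wrist view shows the housing mouth at (395,135) with slots at (405,105) and (395,165). The centre is about (0.501, 0.106), the rim is at z 0.05 and the yaw is -6.5°. The cap stays centred at +4 mm along tool x. I'm turning +0.11 rad and leaning 0.075 rad while clear of the hood, then working out the approach.

>>> move_arm:
  deltas: [0,0,0.055,0,0,0,0.005,0,0,0.055,0,0,0,0.005,-0.0085,-0.0745,0,0,0,0,0.005,0,0,0,0,0,0,0.005,0,0,0,0,0,0,0.005,0,0,0,0,0,0,0.005,0,0,0,0,0,0,0.005,0,0,0,0,0,0,0.005,0,0,0,0,0,0,0.005,0,0,0,0,0,0,0.005]
  squeeze: 58

```text
t: 9.15
ee_pos: [0.4203, 0.0495, 0.1585]
ee_rot: [0.746, 0.665, -0.025, 0.028]
wrist_force: [0.5, -0.7, -0.9]
width: 0.0139
finger_force: 58.0
```

```bash
cat > m5.py <<'E'
from h import *
import sys
s=bot.sense();e=s["ee_pos"];M=R.from_quat(s["ee_rot"]).as_matrix()
off=M@[.0042,0,.0535]
print(s["t"],s["q"].round(3),e.round(4),"yaw",np.degrees(np.arctan2(M[1,0],M[0,0])).round(2),"z",M[:,2].round(4),"F",s["wrist_force"].round(1),s["ft_torque"].round(2),"tau",s["tau"].round(1),"cap",(e+off).round(4))
for a in sys.argv[1:]:
    t=np.array(eval(a)); # target cap origin
    print(t,"tool shift",(M.T@(t-e-off)).round(4)); e=t-off
E
python3 m5.py "(.42,.125,.1)" "(.501,.125,.09)" "(.501,.1055,.075)" "(.501,.1055,.055)"
```

```text
9.15 [ 0.226  0.143 -0.59   2.176  0.194  0.882 -0.6  ] [0.4203 0.0495 0.1585] yaw 83.47 z [ 0.     -0.0746 -0.9972] F [ 0.5 -0.7 -0.9] [ 0.06 -0.1   0.01] tau [  0.1 -50.4  -2.6 -38.1   0.3   0.2   0. ] cap [0.4208 0.0497 0.1049]
[0.42  0.125 0.1  ] tool shift [ 0.0749 -0.0093 -0.0008]
[0.501 0.125 0.09 ] tool shift [0.0099 0.0804 0.01  ]
[0.501  0.1055 0.075 ] tool shift [-0.0182  0.0021  0.0164]
[0.501  0.1055 0.055 ] tool shift [ 0.0015 -0.0002  0.0199]
```

>>> move_arm:
  deltas: [0,0,0,0.025,-0.0031,0,0.005,0,0,0,0.025,-0.0031,0,0.005,0,0,0,0.025,-0.0031,0,0.005,0,0,0,0.0017,0.0134,0.0017,0.005,0,0,0,0.0017,0.0134,0.0017,0.005,0,0,0,0.0017,0.0134,0.0017,0.005,0,0,0,0.0017,0.0134,0.0017,0.005,0,0,0,0.0016,0.0134,0.0016,0.005,0,0,0,0.0016,0.0134,0.0016,0.005,0,0,0,0,0,0,0.005]

```text
t: 9.98
ee_pos: [0.5032, 0.1241, 0.1422]
ee_rot: [0.746, 0.665, -0.025, 0.028]
wrist_force: [-0.5, 0.2, -1.9]
width: 0.0134
finger_force: 58.0
```

```bash
cat > m6.py <<'E'
from h import *
from m3b import clean
import sys
s=bot.sense();e=s["ee_pos"]
T0=np.load("top.npz");H=T0["P"][T0["ok"]];S0=np.load("side.npz");H=np.vstack([H,S0["P"][S0["ok"]]])
H=H[(np.hypot(H[:,0]-.501,H[:,1]-.107)<.2)&(H[:,2]>.24)&(H[:,2]<.6)]
from scipy.spatial import cKDTree
k=cKDTree(H)
for n in ["top","side"]:
    f=bot.grab_frame(n);Q=pts(f);cv2.imwrite(f"pics/{n}_{sys.argv[1]}.png",f["frame"])
    z0=np.load(n+".npz")["P"];ch=clean(f)&(np.linalg.norm(Q-z0,axis=-1)>.03)&(Q[...,2]>.15)&(Q[...,2]<.65)&(np.hypot(Q[...,0]-e[0],Q[...,1]-e[1])<.15)
    A=Q[ch];d,i=k.query(A);o=np.argsort(d)[:5]
    print(n,len(A),[(d[j].round(4),A[j].round(3).tolist(),H[i[j]].round(3).tolist()) for j in o[[0,2,4]]])
    for z in np.arange(.25,.6,.03):
        a=A[(A[:,2]>z)&(A[:,2]<=z+.03)]
        if len(a)>5: print(round(z,2),len(a),"arm ymin",a[:,1].min().round(3),"xmax",a[:,0].max().round(3),"ymax",a[:,1].max().round(3))
E
python3 m5.py "(.501,.1055,.075)"; python3 m6.py a
```

```text
9.9833 [ 0.088  0.335 -0.592  1.992  0.315  0.928 -0.795] [0.5032 0.1241 0.1422] yaw 83.35 z [-2.000e-04 -7.440e-02 -9.972e-01] F [-0.5  0.2 -1.9] [ 0.02 -0.04  0.03] tau [ -1.  -70.3  -7.5 -38.4   0.5   0.5   0.1] cap [0.5037 0.1242 0.0885]
[0.501  0.1055 0.075 ] tool shift [-0.0179 -0.0006  0.0149]
top 27220 [(np.float64(0.0004), [0.567, 0.085, 0.487], [0.567, 0.086, 0.487]), (np.float64(0.0004), [0.614, 0.113, 0.473], [0.614, 0.113, 0.473]), (np.float64(0.0008), [0.605, 0.09, 0.509], [0.605, 0.09, 0.509])]
0.25 333 arm ymin 0.102 xmax 0.59 ymax 0.148
0.34 9 arm ymin 0.094 xmax 0.526 ymax 0.099
0.46 51 arm ymin 0.065 xmax 0.64 ymax 0.116
0.49 665 arm ymin 0.036 xmax 0.652 ymax 0.215
0.52 4383 arm ymin 0.021 xmax 0.648 ymax 0.217
0.55 6208 arm ymin -0.0 xmax 0.625 ymax 0.193
0.58 5260 arm ymin 0.024 xmax 0.485 ymax 0.148
side 29311 [(np.float64(0.0008), [0.608, 0.086, 0.519], [0.608, 0.085, 0.519]), (np.float64(0.0009), [0.651, 0.099, 0.51], [0.652, 0.099, 0.51]), (np.float64(0.001), [0.608, 0.089, 0.514], [0.608, 0.088, 0.514])]
0.25 1643 arm ymin 0.112 xmax 0.592 ymax 0.178
0.28 370 arm ymin 0.116 xmax 0.498 ymax 0.177
0.31 137 arm ymin 0.114 xmax 0.518 ymax 0.189
0.34 770 arm ymin 0.121 xmax 0.533 ymax 0.19
0.37 772 arm ymin 0.13 xmax 0.526 ymax 0.204
0.4 401 arm ymin 0.121 xmax 0.652 ymax 0.196
0.43 666 arm ymin 0.12 xmax 0.643 ymax 0.221
0.46 1777 arm ymin 0.106 xmax 0.633 ymax 0.227
0.49 3279 arm ymin 0.08 xmax 0.651 ymax 0.227
0.52 5705 arm ymin 0.081 xmax 0.628 ymax 0.221
0.55 6418 arm ymin 0.085 xmax 0.539 ymax 0.197
0.58 5150 arm ymin 0.102 xmax 0.485 ymax 0.151
```

View pics/top_a.png

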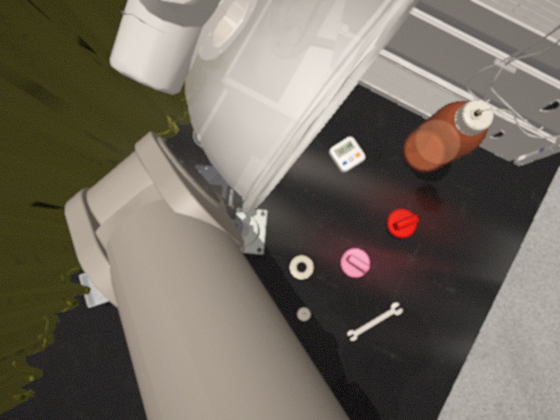

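The top view shows the wrist ring running from (150,140) to (240,240) and the hood edge from (200,140) to (245,205), with a narrow gap. I'll compute the gap for the inserted pose.

```bash
cat > m7.py <<'E'
from h import *
from m3b import clean
from scipy.spatial import cKDTree
s=bot.sense();e=s["ee_pos"]
H=[];A=[]
for n in ["top","side"]:
    d=np.load(n+".npz");P0=d["P"];f=bot.grab_frame(n);Q=pts(f);eye=f["eye"]
    fr=np.linalg.norm(P0-eye,axis=-1)-np.linalg.norm(Q-eye,axis=-1)
    ch=(clean(f)&(fr>.05)).astype(np.uint8);ch=cv2.erode(ch,np.ones((3,3)))>0
    ch&=(Q[...,2]>.2)&(Q[...,0]>.25);A.append(Q[ch])
    z=np.linalg.norm(P0-eye,axis=-1).astype(np.float32)
    okk=d["ok"]&(cv2.dilate(z,np.ones((3,3)))-cv2.erode(z,np.ones((3,3)))<.03)
    m=okk&(P0[...,2]>.24)&(P0[...,2]<.62)&(P0[...,0]>.45)&(P0[...,1]<.25)&(P0[...,1]>-.2)&(P0[...,0]<.75);H.append(P0[m])
    print(n,len(A[-1]),len(H[-1]))
Ht=cKDTree(np.vstack(H))
for sh in [(0,0,0),(-.0025,-.0187,0),(-.0025,-.0187,-.02),(-.0025,-.0187,-.04),(-.0025,-.0187,-.06)]:
    for n,a in zip(["top","side"],A):
        dd,i=Ht.query(a+np.array(sh));j=np.argsort(dd)[10];print(sh,n,dd[j].round(4),(a[j]+sh).round(3),(Ht.data[i[j]]-a[j]-sh).round(3))
E
python3 m7.py
```

```text
top 36125 36051
side 26943 20573
(0, 0, 0) top 0.0304 [0.494 0.078 0.493] [ 0.016 -0.024 -0.008]
(0, 0, 0) side 0.0568 [0.563 0.155 0.516] [ 0.056 -0.011 -0.002]
(-0.0025, -0.0187, 0) top 0.0179 [0.497 0.061 0.495] [ 0.014 -0.009 -0.006]
(-0.0025, -0.0187, 0) side 0.0484 [0.563 0.134 0.514] [ 0.019 -0.038 -0.023]
(-0.0025, -0.0187, -0.02) top 0.011 [0.505 0.065 0.48 ] [ 0.004 -0.009 -0.004]
(-0.0025, -0.0187, -0.02) side 0.0412 [0.56  0.141 0.474] [ 0.014 -0.036 -0.016]
(-0.0025, -0.0187, -0.04) top 0.0055 [0.5   0.063 0.457] [ 0.005 -0.002  0.   ]
(-0.0025, -0.0187, -0.04) side 0.0343 [0.556 0.124 0.49 ] [ 0.017 -0.025 -0.016]
(-0.0025, -0.0187, -0.06) top 0.0021 [0.502 0.064 0.442] [ 0.002 -0.     0.   ]
(-0.0025, -0.0187, -0.06) side 0.0287 [0.561 0.131 0.46 ] [ 0.012 -0.026 -0.001]
```

```bash
cat >> m7.py <<'E'
print("---")
a=np.vstack(A)+np.array((-.0025,-.0187,-.06)); c=np.array([.501,.106,.05])
th0=np.array([0,.0746])
a=a[np.linalg.norm(a-[.5,.08,.45],axis=1)<.15]
for th in (.05,.065,.08,.09):
    o=[]
    for ph in range(60,200,15):
        t=th*np.array([np.cos(np.radians(ph)),np.sin(np.radians(ph))]);d=t-th0
        r=R.from_rotvec([-d[1],d[0],0]).as_matrix()
        dd,i=Ht.query((a-c)@r.T+c);o.append((ph,round(float(np.sort(dd)[10])*1000,1)))
    print(th,o)
E
python3 m7.py | sed -n '/---/,$p'
```

```text
---
0.05 [(60, 0.4), (75, 0.6), (90, 0.8), (105, 1.0), (120, 0.8), (135, 1.5), (150, 1.2), (165, 1.0), (180, 0.7), (195, 0.5)]
0.065 [(60, 0.4), (75, 0.8), (90, 2.0), (105, 4.2), (120, 4.5), (135, 5.3), (150, 3.8), (165, 1.4), (180, 0.9), (195, 0.7)]
0.08 [(60, 0.5), (75, 1.2), (90, 5.5), (105, 9.5), (120, 10.0), (135, 10.4), (150, 8.4), (165, 4.2), (180, 1.3), (195, 0.9)]
0.09 [(60, 0.6), (75, 2.8), (90, 8.4), (105, 12.4), (120, 13.6), (135, 14.0), (150, 11.3), (165, 6.4), (180, 1.9), (195, 1.3)]
```

>>> move_arm:
  deltas: [-0.0205,0.009,0.0015,0,0,0,0.005,-0.0205,0.009,0.0015,0,0,0,0.005,0,0,0,0,0,0,0.005,0,0,0,0,0,0,0.005,0,0,0,0,0,0,0.005,0,0,0,0,0,0,0.005,0,0,0,0,0,0,0.005,0,0,0,0,0,0,0.005,0,0,0,0,0,0,0.005,0,0,0,0,0,0,0.005]

```text
t: 11.12
ee_pos: [0.5005, 0.1253, 0.1428]
ee_rot: [0.746, 0.665, -0.005, 0.037]
wrist_force: [-0.3, 0.3, -1.3]
width: 0.0135
finger_force: 58.0
```

```bash
python3 m5.py "(.5015,.1055,.068)" "(.5015,.1055,.058)" "(.5015,.1055,.042)" "(.5015,.1055,.027)"
```

```text
11.1167 [ 0.092  0.307 -0.597  2.028  0.322  0.874 -0.806] [0.5005 0.1253 0.1428] yaw 83.36 z [ 0.0427 -0.0616 -0.9972] F [-0.3  0.3 -1.3] [-0.01 -0.08  0.02] tau [ -0.  -68.2  -6.4 -38.3   0.3   0.   -0. ] cap [0.5033 0.1262 0.0892]
[0.5015 0.1055 0.068 ] tool shift [-0.0195 -0.0005  0.0223]
[0.5015 0.1055 0.058 ] tool shift [ 0.0006 -0.0005  0.01  ]
[0.5015 0.1055 0.042 ] tool shift [ 0.0009 -0.0008  0.016 ]
[0.5015 0.1055 0.027 ] tool shift [ 0.0008 -0.0007  0.015 ]
```

>>> move_arm:
  deltas: [0,0,0,-0.005,0,0.005,0.005,0,0,0,-0.005,0,0.005,0.005,0,0,0,-0.005,0,0.005,0.005,0,0,0,-0.0045,-0.0005,0.0073,0.005,0,0,0,0.0003,-0.0003,0.005,0.005,0,0,0,0.0003,-0.0002,0.005,0.005,0,0,0,0,0,0,0.005,0,0,0,0,0,0,0.005,0,0,0,0,0,0,0.005,0,0,0,0,0,0,0.005]

```text
t: 11.95
ee_pos: [0.4989, 0.1049, 0.1119]
ee_rot: [0.746, 0.665, -0.004, 0.037]
wrist_force: [0.3, 0.5, -1.6]
width: 0.0136
finger_force: 58.0
```

```bash
python3 m5.py "(.5015,.1055,.042)"; sed -i '/^for sh in/s/in \[.*\]:/in [(0,0,0),(0,0,-.03)]:/; s/^a=np.vstack.*/import sys;sys.exit()/' m7.py; python3 m7.py; python3 m4.py w4
```

```text
11.95 [ 0.107  0.338 -0.574  2.069  0.358  0.805 -0.806] [0.4989 0.1049 0.1119] yaw 83.38 z [ 0.0433 -0.0615 -0.9972] F [ 0.3  0.5 -1.6] [ 0.04 -0.    0.  ] tau [ -0.  -69.4  -6.5 -35.7   0.3  -0.   -0. ] cap [0.5017 0.1058 0.0583]
[0.5015 0.1055 0.042 ] tool shift [ 0.0006 -0.001   0.0163]
top 30070 36051
side 25223 20573
(0, 0, 0) top 0.0144 [0.492 0.061 0.474] [ 0.013 -0.006 -0.003]
(0, 0, 0) side 0.0425 [0.545 0.136 0.464] [ 0.029 -0.031 -0.006]
(0, 0, -0.03) top 0.0076 [0.499 0.067 0.45 ] [ 0.005 -0.006 -0.002]
(0, 0, -0.03) side 0.0374 [0.545 0.136 0.431] [ 0.022 -0.03  -0.005]
---
12.05 [ 0.107  0.338 -0.574  2.069  0.358  0.805 -0.806] [0.4989 0.1048 0.1119] toolx yaw 83.37 z [ 0.0433 -0.0615 -0.9972] 0.013615273611991954 [-0.4 -0.3 -0.5]
eye [0.501 0.192 0.267]
[]
rim 2062 [0.4675 0.1027 0.046 ] [0.5359 0.141  0.0525] ((0.5017099976539612, 0.11007894575595856), 0.03435376659035683)
foot 4901 0.008092796091410781 ((0.5017058253288269, 0.10645397752523422), (0.09507711231708527, 0.09595382958650589), 83.60106658935547)
nip 1467
[0.50072281 0.11291712 0.02627701] 174.5192767964022 [0.01565525 0.05062925]
skirt in tool 3600 0.02240524756594954 ((0.0043368032202124596, 9.4902454293333e-05), 0.02913402020931244) [ 0.00964891 -0.00069527  0.02224883]
```

View pics/w4.png

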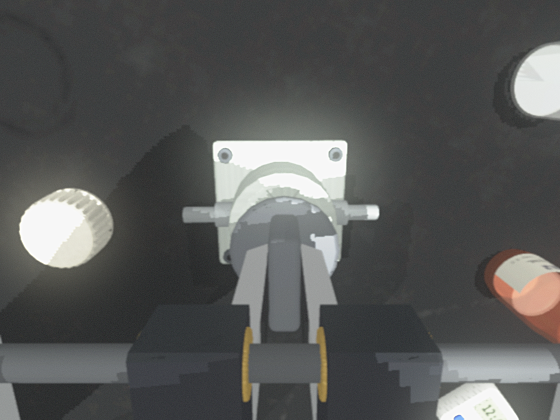

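The wrist view shows the cap at (285,240) over the rim at (285,195), with the bar lined up with the slot axis. It is centred to about 1 mm, and the hood clearance when inserted is about 7 mm. I'm inserting slowly.

>>> move_arm:
  deltas: [0,0,0,0.0001,-0.0001,0.003,0.005,0,0,0,0.0001,-0.0001,0.003,0.005,0,0,0,0.0001,-0.0001,0.002,0.005,0,0,0,0.0001,-0.0001,0.002,0.005,0,0,0,0.0001,-0.0001,0.002,0.005,0,0,0,0.0001,-0.0001,0.002,0.005,0,0,0,0.0001,-0.0001,0.002,0.005,0,0,0,0,0,0,0.005,0,0,0,0,0,0,0.005,0,0,0,0,0,0,0.005]

```text
t: 13.03
ee_pos: [0.4988, 0.1045, 0.0956]
ee_rot: [0.746, 0.665, -0.004, 0.037]
wrist_force: [-0.3, -0.2, -1.0]
width: 0.0135
finger_force: 58.0
```

```bash
python3 m5.py "(.5017,.1055,.034)" "(.5017,.1055,.027)"
```

```text
13.0333 [ 0.095  0.363 -0.562  2.081  0.383  0.774 -0.83 ] [0.4988 0.1045 0.0956] yaw 83.36 z [ 0.0429 -0.0616 -0.9972] F [-0.3 -0.2 -1. ] [ 0.04 -0.04  0.  ] tau [ -0.  -71.1  -6.8 -34.3   0.3  -0.   -0. ] cap [0.5016 0.1054 0.0421]
[0.5017 0.1055 0.034 ] tool shift [ 0.0006 -0.0003  0.008 ]
[0.5017 0.1055 0.027 ] tool shift [ 0.0004 -0.0003  0.007 ]
```

The nose and pin are in with no contact force. I'm pushing against the spring.

>>> move_arm:
  deltas: [0,0,0,0.0001,-0.0001,0.002,0.005,0,0,0,0.0001,-0.0001,0.002,0.005,0,0,0,0.0001,-0.0001,0.002,0.005,0,0,0,0.0001,-0.0001,0.002,0.005,0,0,0,0.0001,0,0.002,0.005,0,0,0,0.0001,0,0.002,0.005,0,0,0,0.0001,0,0.0015,0.005,0,0,0,0,0,0,0.005,0,0,0,0,0,0,0.005,0,0,0,0,0,0,0.005]

```text
t: 13.87
ee_pos: [0.499, 0.1044, 0.0821]
ee_rot: [0.746, 0.665, -0.005, 0.037]
wrist_force: [-2.0, -1.1, 6.4]
width: 0.014
finger_force: 58.0
```

```bash
python3 m5.py "(.5017,.1055,.028)"; python3 m7.py;  python3 m4.py w5 | tail -1
```

```text
13.8667 [ 0.083  0.384 -0.552  2.09   0.405  0.749 -0.85 ] [0.499  0.1044 0.0821] yaw 83.36 z [ 0.0428 -0.0617 -0.9972] F [-2.  -1.1  6.4] [-0.12  0.6  -0.03] tau [  0.1 -69.3  -6.3 -32.4   0.5  -0.7  -0. ] cap [0.5018 0.1053 0.0285]
[0.5017 0.1055 0.028 ] tool shift [ 0.0002 -0.0002  0.0005]
top 28263 36051
side 23883 20573
(0, 0, 0) top 0.0079 [0.5   0.066 0.455] [ 0.005 -0.006  0.002]
(0, 0, 0) side 0.0407 [0.484 0.069 0.519] [ 0.029 -0.022 -0.019]
(0, 0, -0.03) top 0.0045 [0.5   0.069 0.433] [ 0.003 -0.003 -0.002]
(0, 0, -0.03) side 0.0312 [0.49  0.077 0.489] [ 0.015 -0.023 -0.014]
---
skirt in tool 4020 0.022489387288532472 ((0.006107694935053587, -0.0008389061549678445), 0.03208932280540466) [ 0.03262486 -0.00874467  0.0221641 ]
```

The force matches the spring at about 8.5 mm of travel. I'm starting the twist about the cap's axis.

>>> move_arm:
  deltas: [0,0,0.05,0,-0.0002,0.0003,0.005,0,0,0.08,0,-0.0003,0,0.005,0,0,0.08,0,-0.0003,0,0.005,0,0,0.08,0,-0.0004,0,0.005,0,0,0.08,0,-0.0003,0,0.005,0,0,0.08,0,-0.0003,0,0.005,0,0,0.08,0,-0.0004,0,0.005,0,0,0.08,0,-0.0003,0,0.005,0,0,0,0,0,0,0.005,0,0,0,0,0,0,0.005]

```text
t: 14.95
ee_pos: [0.4967, 0.1051, 0.0817]
ee_rot: [0.911, 0.41, 0.007, 0.037]
wrist_force: [-2.2, -1.2, 7.7]
width: 0.0138
finger_force: 58.0
```

```bash
python3 m5.py "(.5017,.1055,.028)"; python3 m7.py
```

```text
14.95 [-0.027  0.361 -0.423  2.1    0.336  0.724 -1.403] [0.4967 0.1051 0.0817] yaw 48.42 z [ 0.0428 -0.0622 -0.9971] F [-2.2 -1.2  7.7] [-0.53  0.49 -0.06] tau [ -1.  -69.2  -4.7 -32.4   0.   -1.1  -0.7] cap [0.5018 0.1049 0.0283]
[0.5017 0.1055 0.028 ] tool shift [ 0.0004 -0.0005  0.0002]
top 27016 36051
side 24586 20573
(0, 0, 0) top 0.0098 [0.492 0.063 0.443] [ 0.009 -0.003 -0.002]
(0, 0, 0) side 0.0399 [0.543 0.136 0.437] [ 0.024 -0.03  -0.011]
(0, 0, -0.03) top 0.0058 [0.5   0.071 0.424] [ 0.001 -0.006 -0.001]
(0, 0, -0.03) side 0.0349 [0.486 0.079 0.489] [ 0.019 -0.026 -0.014]
---
```

>>> move_arm:
  deltas: [0,0,0.08,0.0003,-0.0006,0,0.005,0,0,0.09,0,-0.0004,0,0.005,0,0,0.09,0,-0.0004,0,0.005,0,0,0.09,0,-0.0004,0,0.005,0,0,0.09,0,-0.0004,0,0.005,0,0,0.09,0,-0.0004,0,0.005,0,0,0.09,0,-0.0004,0,0.005,0,0,0.09,0,-0.0004,0,0.005,0,0,0.08,0,-0.0003,0,0.005,0,0,0.08,0,-0.0003,0,0.005]

```text
t: 15.88
ee_pos: [0.495, 0.1086, 0.0814]
ee_rot: [0.999, -0.014, 0.022, 0.031]
wrist_force: [-2.0, -1.9, 6.9]
width: 0.0139
finger_force: 58.0
```

```bash
python3 m5.py "(.5017,.106,.028)" "(.5017,.106,.026)"; python3 m7.py
```

```text
15.8833 [-0.188  0.342 -0.241  2.111  0.241  0.699 -2.199] [0.495  0.1086 0.0814] yaw -1.51 z [ 0.0426 -0.0622 -0.9972] F [-2.  -1.9  6.9] [-0.44  0.67 -0.01] tau [  1.8 -68.7  -3.4 -32.7   0.5  -1.2   2.8] cap [0.5015 0.1052 0.0282]
[0.5017 0.106  0.028 ] tool shift [ 0.0002 -0.0008  0.0002]
[0.5017 0.106  0.026 ] tool shift [-0.0001 -0.0001  0.002 ]
top 27009 36051
side 25707 20573
(0, 0, 0) top 0.0116 [0.495 0.071 0.441] [ 0.009 -0.006 -0.003]
(0, 0, 0) side 0.04 [0.542 0.135 0.437] [ 0.019 -0.035 -0.004]
(0, 0, -0.03) top 0.0092 [0.503 0.077 0.411] [ 0.003 -0.009 -0.001]
(0, 0, -0.03) side 0.0378 [0.542 0.135 0.413] [ 0.021 -0.031  0.003]
---
```

Turned 85° with 11 mm of hood clearance. I'm finishing the twist to the stop, easing the lean a little, and pressing.

>>> move_arm:
  deltas: [0,0,0.06,0,-0.0003,0,0.005,0,0,0.04,0,-0.0002,0,0.005,0.007,-0.006,0,0.0004,0,0,0.005,0.007,-0.006,0,0.0004,0,0,0.005,0,0,0,0,0,0.0005,0.005,0,0,0,0,0,0.0005,0.005,0,0,0,0,0,0.0005,0.005,0,0,0,0,0,0,0.005,0,0,0,0,0,0,0.005,0,0,0,0,0,0,0.005]

```text
t: 16.82
ee_pos: [0.4958, 0.1086, 0.0798]
ee_rot: [0.998, -0.062, 0.017, 0.023]
wrist_force: [-2.3, -3.6, 9.0]
width: 0.0139
finger_force: 58.0
```

```bash
python3 m5.py; python3 m7.py
```

```text
16.8167 [-0.186  0.346 -0.229  2.106  0.209  0.697 -2.257] [0.4958 0.1086 0.0798] yaw -7.06 z [ 0.032  -0.0473 -0.9984] F [-2.3 -3.6  9. ] [-1.06  0.92 -0.07] tau [ -1.5 -68.8  -3.  -33.1  -0.2  -1.9  -0. ] cap [0.5017 0.1055 0.0266]
top 26731 36051
side 24867 20573
(0, 0, 0) top 0.0101 [0.502 0.07  0.458] [ 0.003 -0.01  -0.001]
(0, 0, 0) side 0.0427 [0.502 0.089 0.508] [ 0.009 -0.037 -0.019]
(0, 0, -0.03) top 0.0054 [0.497 0.068 0.423] [ 0.004 -0.002 -0.002]
(0, 0, -0.03) side 0.0327 [0.485 0.076 0.487] [ 0.021 -0.022 -0.013]
---
```

>>> move_arm:
  deltas: [0.005,-0.0043,0,0.0002,0,0,0.005,0.005,-0.0043,0,0.0002,0,0,0.005,0,0,0.01,0,0,0.0004,0.005,0,0,0,0,0,0.0004,0.005,0,0,0,0,0,0.0004,0.005,0,0,0,0,0,0.0003,0.005,0,0,0,0,0,0,0.005,0,0,0,0,0,0,0.005,0,0,0,0,0,0,0.005,0,0,0,0,0,0,0.005]

```text
t: 17.75
ee_pos: [0.4964, 0.1083, 0.0793]
ee_rot: [0.997, -0.067, 0.014, 0.017]
wrist_force: [-10.1, -7.1, 30.2]
width: 0.0141
finger_force: 58.0
```

```bash
python3 m5.py; python3 m7.py; python3 m4.py w6
cat > m8.py <<'E'
from h import *
from m3b import clean
p=bot.grab_frame("side");P=pts(p);ok=clean(p);d=np.hypot(P[...,0]-.5015,P[...,1]-.106)
for a,b in [(0,.031),(.0,.04)]:
    k=P[ok&(d>a)&(d<b)&(P[...,2]>.046)&(P[...,2]<.066)][:,2];print(len(k),np.histogram(k,np.arange(.046,.067,.002))[0])
u,v=map(int,proj(p,(.5,.107,.06)));cv2.imwrite("pics/s_c.png",cv2.resize(p["frame"][v-60:v+50,u-70:u+70],(700,550),interpolation=cv2.INTER_CUBIC))
E
python3 m8.py
```

```text
17.75 [-0.174  0.35  -0.233  2.102  0.192  0.698 -2.244] [0.4964 0.1083 0.0793] yaw -7.67 z [ 0.0253 -0.0367 -0.999 ] F [-10.1  -7.1  30.2] [-1.6   2.57  0.03] tau [ -2.3 -60.   -3.3 -31.4  -0.2  -4.4  -0.2] cap [0.5019 0.1057 0.026 ]
top 27172 36051
side 24096 20573
(0, 0, 0) top 0.0064 [0.506 0.067 0.457] [-0.001 -0.006  0.   ]
(0, 0, 0) side 0.0401 [0.488 0.074 0.517] [ 0.025 -0.026 -0.017]
(0, 0, -0.03) top 0.0028 [0.535 0.085 0.427] [ 0.001 -0.002  0.002]
(0, 0, -0.03) side 0.0288 [0.491 0.076 0.486] [ 0.014 -0.022 -0.012]
---
17.85 [-0.174  0.35  -0.233  2.102  0.192  0.698 -2.244] [0.4964 0.1083 0.0793] toolx yaw -7.66 z [ 0.0253 -0.0367 -0.999 ] 0.013863683532966188 [-8.8 -6.9 29.5]
eye [0.569 0.104 0.242]
[]
rim 2244 [0.4783 0.072  0.046 ] [0.5362 0.1396 0.054 ] ((0.5024710893630981, 0.1055266484618187), 0.034291159361600876)
foot 5947 0.008019920444378159 ((0.5015959143638611, 0.10562027990818024), (0.09586046636104584, 0.09550829231739044), 83.48609924316406)
nip 1575
[0.53934845 0.10174784 0.0245607 ] 172.6154978477876 [0.02144703 0.03077104]
skirt in tool 4241 0.022650316545004854 ((0.004967635963112116, 0.0001305802579736337), 0.03331536799669266) [ 0.0040722  -0.03134669  0.02302702]
189 [ 1 12 10 33 70 42  7  4  5  5]
279 [26 44 22 45 75 45  8  4  5  5]
```

View pics/s_c.png

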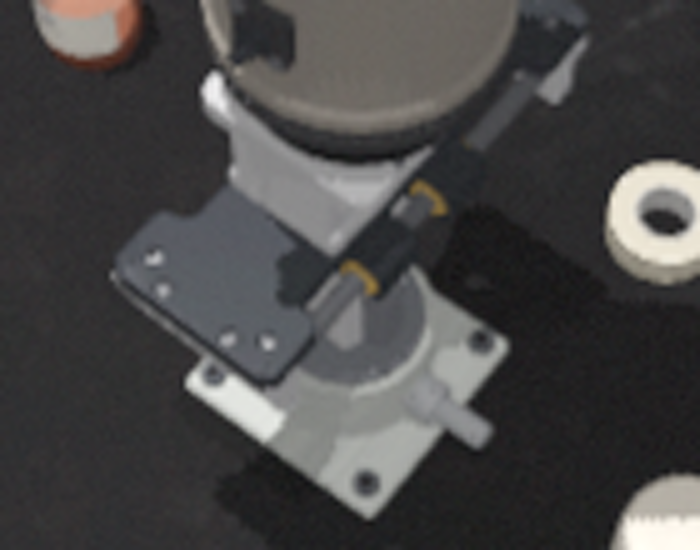

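The side crop shows the cap's skirt down on the rim at (375,340), with the bar across the slots. The 30 N push means the skirt has bottomed out. I'm easing the push a little, then handing in.

>>> move_arm:
  deltas: [0,0,0,0,0,-0.0004,0.005,0,0,0,0,0,0,0.005,0,0,0,0,0,0,0.005,0,0,0,0,0,0,0.005,0,0,0,0,0,0,0.005,0,0,0,0,0,0,0.005,0,0,0,0,0,0,0.005,0,0,0,0,0,0,0.005,0,0,0,0,0,0,0.005,0,0,0,0,0,0,0.005]

```text
t: 18.88
ee_pos: [0.4964, 0.1083, 0.0794]
ee_rot: [0.998, -0.067, 0.014, 0.017]
wrist_force: [-6.8, -6.2, 22.5]
width: 0.014
finger_force: 58.0
```

Run:
```python
from h import *
s=bot.sense();M=R.from_quat(s["ee_rot"]).as_matrix();c=s["ee_pos"]+M@[.0042,0,.0535]
print(c.round(4),s["wrist_force"].round(1),np.abs(s["joint_velocities"]).max())
if c[2]<.0275 and s["wrist_force"][2]>8: print(bot.job_done())
```

```text
[0.5019 0.1058 0.0261] [-6.8 -6.2 22.5] 0.0032985368169458937
the job is handed in; nothing more can be done
None
```

I inserted the grey cap, turned it about 91° clockwise to the stop, and handed the job in at about 19 s with the gripper still holding it (58 N) and its skirt pressed on the rim (about 22 N); no verdict came back.

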